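# Set and lock the brake of the label unwinder

### The job

On the label unwinder, turn the black brake knob until its pointed nose lines up with the small index tab on the rim of the dial. Then lock it: turn the steel lock ring with the two square ears, just below the knob, clockwise until it has bitten and is firmly tight (about 0.7 newton metres; never over 1), with the nose still on the tab. Let go, and leave the glue stick, the rubber stamp and the small carton beside it where they are.

Things in the scene. Friction and masses are not known exactly. Their poses are not given: they have to be found in the camera images.
- unwinder: label unwinder, fixed to the table: dark base plate 260 x 110 x 10 mm, a round grey brake head (radius 47 mm, dial top 48 mm above the table) and, 135 mm along its +x, a white label roll (radius 47 mm, hub cap up to 80 mm). Origin: on the head's vertical axis at table height; z up. Knob and lock ring turn about this axis
- setting_knob: black brake knob on top of the head: upright bar 14 mm wide (own y), 40 mm long (own x), 83 to 113 mm above the table, pointed nose at its own -x end; below it a round skirt, radius 21 mm. Origin on the head's axis at table height; z up. Friction 0.05 N m, stays where left. Needs 0.55 to 1.45 rad clockwise seen from above. Much stiffer once the ring is tight
- knob_nose (a point): tip of the knob's nose, 21 mm from the axis along the knob's -x, 98 mm above the table
- index_tab: small black index tab on the rim of the dial, 14 x 6 mm seen from above, top at 53 mm, near the unwinder's -x side (up to 0.3 rad either way). Origin on the head's axis at table height; its -x points from the axis to the tab. The knob is set when the knob's -x and the tab's -x point the same way. Sits stiffly
- index_tip (a point): inner end of the index tab's top, 37 mm from the axis along the tab's -x
- lock_ring: steel lock ring below the knob, radius 23.5 mm, two square ears: 56 mm over their flat ends (own y), 30 mm wide (own x), 54 to 70 mm above the table. Fingers reach past the knob to the ears. Origin on the axis at table height; keeps its height. Clockwise from above it runs freely (0.03 N m); after 0.4 to 1.2 rad, unknown, it bites with 0.25 N m, then 2.4 N m more per rad. Holds itself
- ring_grip (a point): middle of the lock ring on the axis, at half its height, 62 mm above the table
- brake_shoe: hidden brake shoe inside the head, driven against the knob's shaft by the lock ring; it does not turn the knob. Its force on the knob is zero while the ring is loose; let go after 0.45 N m on the ring it is about 3 N, after 0.6 N m or more about 7 N; under a torque of 1 N m about 19 N. Not to be touched; origin on the head's axis at table height
- glue_stick: glue stick standing upright, 27 mm across, 98 mm tall, beside the unwinder; leave it. Origin: centre of its foot
- rubber_stamp: rubber stamp, 70 x 36 x 74 mm, black foot and brown grip, beside the unwinder; leave it. Origin: centre of its underside
- product_box_5: small white carton, 100 x 50 x 30 mm, beside the unwinder; leave it. Origin: centre of its underside

How it is judged:
By the outcome, as a careful person would: the job done as asked, in the order asked, and still so for the second after the job is handed in, with the robot touching nothing.
It also fails if it takes over 64 s, if anything falls off the work surface, if the arm or the gripper's body presses on something with over 40 N, if the wrist force passes 120 N, or if a joint passes its speed limit or range.

### The arm

A 7-joint arm with a two-finger parallel gripper is mounted at the origin on the work surface; the furniture and walls round the work are solid. World frame = base frame: x ahead of the robot, y to its left, z up, the work surface at z = 0. Lengths are in m, angles in rad, forces in N, time in s.
With the tool pointing down it reaches from about 0.4 to 0.85 m from the base axis. Payload 4.5 kg.
Tool frame: the origin (TCP) lies where the fingers leave the gripper's body, on its centre line; the fingertips stand 64 mm ahead of it and the grasp point (between the pads) lies 45 mm ahead of it; z points along the fingers, y is the line along which they close (so a half turn about z gives the same grasp; the last joint's range is limited). The gripper opens to 88 mm and grips with 3 to 60 N. Pads are 18 mm wide; open, the fingers measure 123 mm over their backs; the gripper's body (75 mm by 187 mm) begins 45 mm behind the grasp point.
Start: joints at [-1.23, 0.689, -0.195, 1.565, 0.157, 0.902, -0.215], TCP at [0.189, 0.596, 0.303] pointing down, gripper open.
Joint ranges: [-3.01, 3.01], [-0.46, 2.08], [-1.47, 1.51], [0.13, 2.56], [-1, 4.14], [0.04, 2.09], [-2.66, 2.66]. Speed limits (rad/s): [2.57, 2.57, 3.14, 3.14, 3.14, 3.14, 3.14].

### API

Orientations are given as a unit quaternion [x, y, z, w].
In Python, from plant import r gives the robot as it stands.
- The arm moves only by the tool play_rows, never from a script. Its arguments are lists of equal length, an entry for each row: "translation": the shift along the tool's x, y, z in m, a list of three; "delta_rot": the turn, a rotation vector about the tool's x, y, z in degrees, a list of three; "grip": the opening, from -1 (shut) to 1 (fully open). In form: {"translation": [[x, y, z], ...], "delta_rot": [[rx, ry, rz], ...], "grip": [grip, ...]}. A call has 1 to 20 rows; each row shifts and turns the commanded pose from where the row before left it, along the tool's axes as they then stand; what a row does not reach is not made up. A row lasts 1/8 s, in which the tool goes at most 62.5 mm and 10.7 degrees, less where a joint would pass 70% of its speed; a pose out of reach is approached as far as the arm can. A call with a gripper value outside its range is refused whole. The fingers move at their own pace and stop on an object; "squeeze" is the grip in N (left out, the last holds). Time passes only in rows, so rows that do not move let the fingers close. It gives the time, the measured TCP pose, the force, the opening and the grip force at its end, in the units of the state.
- r.get_state(): the state, without advancing time (a new reading comes with each control period).
- r.snapshot(name): name is "side" or "top"; returns the picture (400x640x3 uint8, blue, green, red); there is no depth.
- r.get_calibration(name): a dict with "intrinsics" (3x3 intrinsics, pixels), "k1" (the pictures are not rectified: a ray, as slopes to the right and down, at radius r is drawn at 1 + k1 r^2 times it, then the intrinsics apply), "eye" and "rotation" of the camera in the world. Camera axes: x right, y up, looking along -z (the intrinsics and any distortion apply to the point x, -y, -z); pixel columns grow to the right and rows downward; lengths in m; the calibration is good to about 2 mm. A picture is of the moment at which its call begins. get_calibration takes no time and is no camera call.
- r.finish_job(): hands the job in; it is judged then, once.
Trained networks look in the newest picture that a camera, given by its name, has taken for a name from the list of things; names that differ only in an ending like _2 or _b are one class to them, and where a whole thing is asked for, a point or a joint stands for the part that bears it (a point fixed in the world has none). Each returns a list of dicts, best first, with "confidence" (0 to 1); they miss things now and then, are a little off and sometimes report something else, mostly with a low value. They report only what shows in the picture. A call takes as long as a camera call.
- r.look_for(camera, target): "point" ([x, y, z] in m, in world coordinates, good to about 4 mm: the middle of the surface that is visible of it).
- r.silhouettes(camera, target): "pixels" (400x640 bool, what is visible of it).
The state is a dict: "clock": time; "q": joint angles; "qd": joint speeds; "joint_torque": joint torques, N m; "tool_pos": TCP position; "eef_rot": TCP orientation; "contact_force": force on the tool from outside, world axes, zero at the start; "moment": the same for the moment, N m; "opening": opening from 0.0 (shut) to 1.0 (fully open); "finger_force": force on a finger pad.
Only numpy, scipy, OpenCV 4.12 (cv2) and the standard library are available. Lean on these libraries where they do the work, as an engineer would, in place of code of your own. Each camera call takes 0.05 s, during which the arm holds its last target. There are 200 camera calls.

## Working session

There is one attempt and no reset: what is moved stays moved. The work goes in short steps, Python scripts to look and compute and a tool call to move; the robot and the scene stay as the last step left them, time stands still between calls to the robot, and variables do not carry over. Pictures are saved under pics/ and viewed, at most 10 in all, crops included, and the job is handed in when it is done.

Besides the shell and the picture viewer there is one more tool, called after "Emit:" by a JSON object that holds its "method" and its "body", one argument or row to a line. play_rows: Moves the arm, as the interface text tells. Its arguments: {"type":"object","properties":{"translation":{"type":"array","items":{"type":"array","items":{"type":"number"}}},"delta_rot":{"type":"array","items":{"type":"array","items":{"type":"number"}}},"grip":{"type":"array","items":{"type":"number"}},"squeeze":{"type":"number"}},"required":["translation","delta_rot","grip"]}

```bash
mkdir -p pics
cat > h.py <<'E'
import numpy as np, cv2
from plant import r
from scipy.spatial.transform import Rotation as R
def cal(n):
    c=r.get_calibration(n); return np.array(c['intrinsics']),c['k1'],np.array(c['eye']),np.array(c['rotation'])
def rotm(q): 
    q=np.array(q); return q if q.shape==(3,3) else R.from_quat(q).as_matrix()
def proj(n,P):
    K,k,e,q=cal(n); p=(np.atleast_2d(P)-e)@rotm(q); x=p[:,0]/-p[:,2]; y=-p[:,1]/-p[:,2]
    f=1+k*(x*x+y*y); return np.c_[K[0,0]*x*f+K[0,2],K[1,1]*y*f+K[1,2]]
def onz(n,uv,z):
    K,k,e,q=cal(n); uv=np.atleast_2d(np.array(uv,float)); a=np.c_[(uv[:,0]-K[0,2])/K[0,0],(uv[:,1]-K[1,2])/K[1,1]]
    s=a.copy()
    for _ in range(20): s=a/(1+k*(s**2).sum(1,keepdims=True))
    d=np.c_[s[:,0],-s[:,1],-np.ones(len(s))]@rotm(q).T
    return e+d*((z-e[2])/d[:,2])[:,None]
def st():
    s=r.get_state(); print('t',s['clock'],'pos',np.round(s['tool_pos'],4),'R',np.round(R.from_quat(s['eef_rot']).as_matrix(),3).tolist(),'q',np.round(s['q'],3),'F',np.round(s['contact_force'],2),'M',np.round(s['moment'],3),'op',s['opening'],s['finger_force'])
    return s
E
python3 - <<'E'
from h import *
st()
for n in ['side','top']:
    im=r.snapshot(n); cv2.imwrite(f'pics/{n}0.png',im)
    print(n,r.get_calibration(n))
    for t in ['setting_knob','knob_nose','index_tab','index_tip','lock_ring','unwinder','glue_stick','rubber_stamp','product_box_5']:
        print(t,[(np.round(d['point'],4).tolist(),round(d['confidence'],2)) for d in r.look_for(n,t)[:2]])
a=cv2.imread('pics/side0.png');b=cv2.imread('pics/top0.png')
cv2.imwrite('pics/both0.png',cv2.resize(np.vstack([a,b]),None,fx=.75,fy=.75))
E
```

```text
t 0.0 pos [0.1886 0.5953 0.3019] R [[-0.953, 0.302, -0.0], [0.302, 0.953, -0.002], [-0.0, -0.002, -1.0]] q [-1.23   0.69  -0.195  1.566  0.157  0.903 -0.215] F [-0.7  -0.35  0.52] M [-0.035  0.031  0.036] op 0.9966007800863065 0.0
side {'intrinsics': array([[400.95726865,   0.        , 326.16428142],
       [  0.        , 400.95726865, 200.2142156 ],
       [  0.        ,   0.        ,   1.        ]]), 'k1': -0.033763471198078016, 'eye': array([ 0.50325254, -0.52357944,  0.6318247 ]), 'rotation': array([ 0.4244141 , -0.01401024, -0.04348041,  0.90431512])}
setting_knob [([0.4796, 0.0298, 0.0955], 0.68)]
knob_nose [([0.4783, 0.0214, 0.0922], 0.59)]
index_tab [([0.4323, 0.0135, 0.0493], 0.62)]
index_tip [([0.4595, 0.149, 0.0594], 0.2)]
lock_ring [([0.4766, 0.0096, 0.0667], 0.72)]
unwinder [([0.5383, 0.0326, 0.0364], 0.74)]
glue_stick [([0.4574, 0.1492, 0.0585], 0.95)]
rubber_stamp [([0.5052, -0.0864, 0.0158], 0.87)]
product_box_5 []
top {'intrinsics': array([[416.60675262,   0.        , 315.82079735],
       [  0.        , 416.60675262, 201.17895807],
       [  0.        ,   0.        ,   1.        ]]), 'k1': -0.07543366168752208, 'eye': array([0.48554431, 0.13270978, 0.9175721 ]), 'rotation': array([-0.02955142,  0.02121295,  0.70714481, -0.70613239])}
setting_knob [([0.479, 0.0358, 0.0841], 0.87)]
knob_nose [([0.4731, 0.0326, 0.0818], 0.58)]
index_tab []
index_tip []
lock_ring [([0.4796, 0.0481, 0.0742], 0.7)]
unwinder []
glue_stick [([0.4594, 0.1593, 0.0994], 0.58)]
rubber_stamp [([0.5085, -0.0768, 0.0126], 0.58)]
product_box_5 [([0.5687, 0.1813, 0.0283], 0.83)]
```

View pics/both0.png

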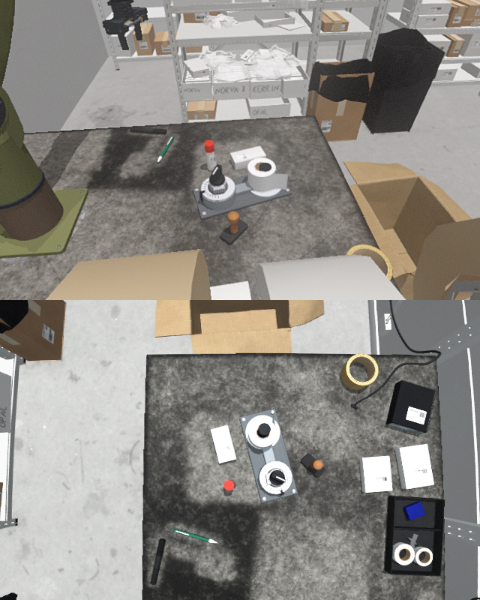

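The side view (upper half) shows the head at about full-res px (288,248). In the top view it is at about (370,236), with the roll up at (350,175), the glue stick at (305,248) and the stamp at (420,219). I need closer crops.

Run:
```python
from h import *
a=cv2.imread('pics/side0.png')[205:295,245:345];b=cv2.imread('pics/top0.png')[190:280,320:420]
f=lambda i:cv2.resize(i,None,fx=6,fy=6,interpolation=cv2.INTER_CUBIC)[:, :]
cv2.imwrite('pics/c0.png',cv2.resize(np.hstack([f(a),f(b)]),None,fx=.66,fy=.66))
for n in ['side','top']:
  for t in ['setting_knob','index_tab','lock_ring','unwinder']:
    for d in r.silhouettes(n,t)[:1]:
        m=d['pixels'].astype(np.uint8); cv2.imwrite(f'pics/m_{n}_{t}.png',m*255)
        v,u=np.nonzero(m); print(n,t,d['confidence'],len(u),u.min(),u.max(),v.min(),v.max(),u.mean(),v.mean())
```

```text
side setting_knob 0.72 400 279 300 219 246 289.665 234.68
side index_tab 0.58 30 267 271 255 265 268.6666666666667 258.53333333333336
side lock_ring 0.65 216 279 301 243 258 290.27777777777777 250.75462962962962
side unwinder 0.61 6283 257 389 211 292 320.9032309406335 252.06891612287123
top setting_knob 0.58 345 359 380 227 247 369.3420289855072 236.768115942029
top lock_ring 0.75 100 355 382 228 245 366.43 236.28
top unwinder 0.89 6098 319 397 145 271 357.3166612003936 207.2771400459167
```

View pics/c0.png

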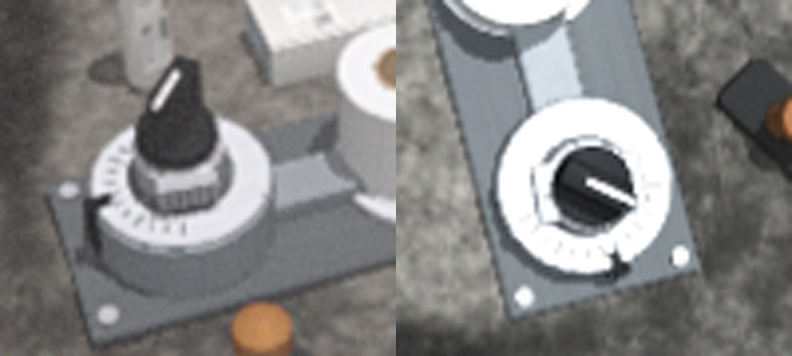

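```bash
cat >> h.py <<'E'
def avg(n,k=6): return np.mean([r.snapshot(n).astype(np.float32) for _ in range(k)],0)
def plan(n,im,c,z,half=.06,res=.0005):
    # plan view: image right=-y world, down=-x world
    N=int(2*half/res); t=(np.arange(N)+.5)*res-half
    X=c[0]-t[:,None]+0*t; Y=c[1]-t[None,:]+0*t[:,None]
    uv=proj(n,np.c_[X.ravel(),Y.ravel(),np.full(N*N,z)]).astype(np.float32).reshape(N,N,2)
    return cv2.remap(im,uv[...,0],uv[...,1],cv2.INTER_CUBIC)
E
python3 - <<'E'
from h import *
c=np.array([.478,.036])
rows=[]
for n in ['top','side']:
    im=avg(n); np.save(f'pics/avg_{n}.npy',im)
    p=plan(n,im,c,.048)
    g=cv2.GaussianBlur(p.min(2),(0,0),2)
    # radial outer edge of white dial
    def edge(cc):
        pts=[]
        for a in np.arange(0,2*np.pi,.05):
            rr=np.arange(.040,.054,.00025); x=cc[0]+rr*np.cos(a); y=cc[1]+rr*np.sin(a)
            uc=((c[1]-y)+.06)/.0005-.5; vc=((c[0]-x)+.06)/.0005-.5
            v=cv2.remap(g,uc.astype(np.float32)[None],vc.astype(np.float32)[None],1)[0]
            d=np.diff(v); i=d.argmin()
            if 1<i<len(d)-2 and d[i]<-3: pts.append((x[i],y[i]))
        return np.array(pts)
    cc=c.copy()
    for _ in range(6):
        P=edge(cc); 
        for _ in range(4):
            A=np.c_[2*P,np.ones(len(P))]; s=np.linalg.lstsq(A,(P**2).sum(1),rcond=None)[0]; R_=np.sqrt(s[2]+s[0]**2+s[1]**2)
            e=abs(np.linalg.norm(P-s[:2],axis=1)-R_); P=P[e<max(2*np.median(e),.0005)]
        cc=s[:2]
    print(n,'axis',cc,'R',R_,len(P))
    row=[]
    for z in (.053,.070,.113):
        q=np.clip(plan(n,im,cc,z),0,255).astype(np.uint8); q=cv2.resize(q,(264,264))
        cv2.line(q,(132,127),(132,137),(0,0,255));cv2.line(q,(127,132),(137,132),(0,0,255)); row.append(q)
    rows.append(np.hstack(row))
cv2.imwrite('pics/plan.png',np.vstack(rows))
E
```

```text
top axis [0.47469928 0.03591264] R 0.045505132031830896 105
side axis [0.47528064 0.03209584] R 0.04512071431946193 81
```

View pics/plan.png

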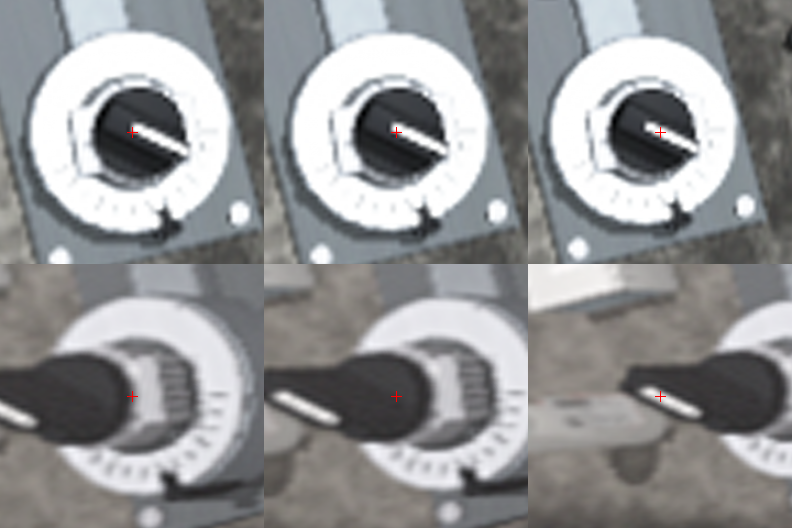

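The plan views show the axis near (0.475, 0.034). The tab tip is 24° off image-down in both views, and the nose stripe about 64° off. The ring ears lie roughly along world y. I'll refine these angles while moving over.

Emit:
{"method": "play_rows", "body": {
  "translation": [
    [-0.0276, -0.0281, 0.00375],
    [-0.0276, -0.0281, 0.00375],
    [-0.0276, -0.0281, 0.00375],
    [-0.0276, -0.0281, 0.00375],
    [-0.0276, -0.0281, 0.00375],
    [-0.0276, -0.0281, 0.00375],
    [-0.0276, -0.0281, 0.00375],
    [-0.0276, -0.0281, 0.00375],
    [-0.0276, -0.0281, 0.00375],
    [-0.0276, -0.0281, 0.00375],
    [-0.0276, -0.0281, 0.00375],
    [-0.0276, -0.0281, 0.00375],
    [-0.0276, -0.0281, 0.00375],
    [-0.0276, -0.0281, 0.00375],
    [-0.0276, -0.0281, 0.00375],
    [-0.0276, -0.0281, 0.00375]
  ],
  "delta_rot": [
    [0, 0, 0],
    [0, 0, 0],
    [0, 0, 0],
    [0, 0, 0],
    [0, 0, 0],
    [0, 0, 0],
    [0, 0, 0],
    [0, 0, 0],
    [0, 0, 0],
    [0, 0, 0],
    [0, 0, 0],
    [0, 0, 0],
    [0, 0, 0],
    [0, 0, 0],
    [0, 0, 0],
    [0, 0, 0]
  ],
  "grip": [1, 1, 1, 1, 1, 1, 1, 1, 1, 1, 1, 1, 1, 1, 1, 1]
}}

```text
clock: 4.0
tool_pos: [0.4748, 0.0328, 0.2428]
eef_rot: [0.153, 0.988, 0.0, 0.0]
contact_force: [0.3, -0.2, -0.0]
opening: 1.001
finger_force: 0.0
```

Run:
```python
from h import *
st()
ims={n:np.load(f'pics/avg_{n}.npy') for n in ('top','side')}
ax={'top':np.array([.4747,.0359]),'side':np.array([.4753,.0321])}
out=[]
for n in ims:
    c=ax[n]; N=240; t=(np.arange(N)+.5)*.0005-.06
    X=-t[:,None]+0*t; Y=-t[None,:]+0*t[:,None]; rad=np.hypot(X,Y); az=np.degrees(np.arctan2(Y,X))%360
    p=plan(n,ims[n],c,.113).min(2); w=(p>130)&(rad<.026)&(abs(az-244)<60) | (p>130)&(rad<.008)
    nl,lab=cv2.connectedComponents(w.astype(np.uint8)); k=max(range(1,nl),key=lambda i:(lab==i).sum()); w=lab==k
    P=np.c_[X[w],Y[w]]; m=P.mean(0); d=np.linalg.svd(P-m,full_matrices=False)[2][0]; d*=np.sign(d@m)
    print(n,'stripe az',np.degrees(np.arctan2(d[1],d[0]))%360,'mean az',np.degrees(np.arctan2(m[1],m[0]))%360,'off',d[0]*m[1]-d[1]*m[0],len(P),'r',np.linalg.norm(P,axis=1).min(),np.linalg.norm(P,axis=1).max())
    g=plan(n,ims[n],c,.053).min(2)
    for lo,hi in ((.036,.039),(.039,.042),(.042,.046),(.046,.050)):
        s=(rad>lo)&(rad<hi)&(abs(az-204)<20); wt=np.clip(110-g[s],0,None); print(n,'tab',lo,(wt*az[s]).sum()/wt.sum(), wt.sum()//100)
    out.append(cv2.resize(np.clip(plan(n,ims[n],c,.053)[120:,:][:, 60:220],0,255).astype(np.uint8),(400,300)))
    # ring ear edges
    out.append(cv2.resize(np.clip(plan(n,ims[n],c,.070)[40:200,40:200],0,255).astype(np.uint8),(300,300)))
cv2.imwrite('pics/z.png',np.vstack([np.hstack(out[:2]),np.hstack(out[2:])]))
```

```text
t 4.0 pos [0.4748 0.0328 0.2428] R [[-0.953, 0.302, 0.001], [0.302, 0.953, 0.0], [-0.001, 0.001, -1.0]] q [ 0.015  0.607 -0.282  2.064  0.33   0.511  0.755] F [ 0.27 -0.23 -0.03] M [ 0.03  -0.02  -0.004] op 1.000584164143414 0.0
top stripe az 336.8833937323556 mean az 247.84612724848728 off -0.015140083367780157 2003 r 0.00035355339059326427 0.025963917269934446
top tab 0.036 201.67645767835663 2.0
top tab 0.039 201.5408267837672 16.0
top tab 0.042 201.8265339320298 41.0
top tab 0.046 197.28321340276867 157.0
side stripe az 245.64876885547648 mean az 240.14214251643892 off -0.0005482644556424536 556 r 0.00035355339059326427 0.020028105252369737
side tab 0.036 202.55895379034314 2.0
side tab 0.039 203.86675246772322 29.0
side tab 0.042 204.18326622763288 48.0
side tab 0.046 204.1662289724455 101.0
```

View pics/z.png

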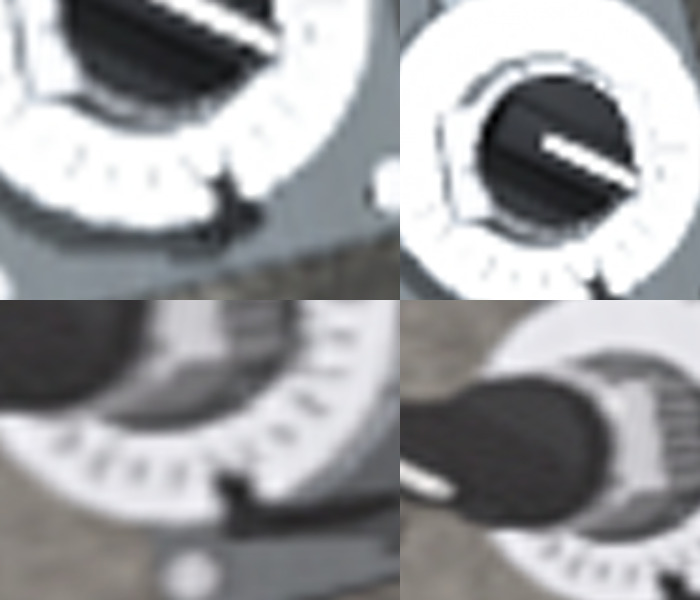

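The tab azimuth is about 204°, the nose about 245°, and the ring ears about 98°. I'll align the fingers to the knob bar and descend.

Emit:
{"method": "play_rows", "body": {
  "translation": [
    [0, 0.001, 0],
    [0, 0, 0],
    [0, 0, 0],
    [0, 0, 0],
    [0, 0, 0],
    [0, 0, 0],
    [0, 0, 0],
    [0, 0, 0],
    [0, 0, 0],
    [0, 0, 0],
    [0, 0, 0.02],
    [0, 0, 0.02],
    [0, 0, 0.02],
    [0, 0, 0.02],
    [0, 0, 0.011],
    [0, 0, 0]
  ],
  "delta_rot": [
    [0, 0, 9.8],
    [0, 0, 9.8],
    [0, 0, 9.8],
    [0, 0, 9.8],
    [0, 0, 9.8],
    [0, 0, 9.8],
    [0, 0, 9.8],
    [0, 0, 9.8],
    [0, 0, 9.8],
    [0, 0, 9.4],
    [0, 0, 0],
    [0, 0, 0],
    [0, 0, 0],
    [0, 0, 0],
    [0, 0, 0],
    [0, 0, 0]
  ],
  "grip": [1, 1, 1, 1, 1, 1, 1, 1, 1, 1, 1, 1, 1, 1, 1, 1]
}}

```text
clock: 6.0
tool_pos: [0.4742, 0.0349, 0.1513]
eef_rot: [0.844, 0.536, -0.0, -0.0]
contact_force: [0.1, 0.2, 0.2]
opening: 1.002
finger_force: 0.0
```

```bash
cat >> h.py <<'E'
def az(s): 
    y=R.from_quat(s['eef_rot']).as_matrix()[:,1]; return np.degrees(np.arctan2(y[1],y[0]))
E
python3 -c "
from h import *
print(az(st()))"
```

```text
t 6.0 pos [0.4742 0.0349 0.1513] R [[0.425, 0.905, -0.001], [0.905, -0.425, 0.0], [-0.0, -0.001, -1.0]] q [-0.229  0.781  0.097  2.138 -0.296  0.236 -0.311] F [0.08 0.18 0.23] M [-0.031  0.102  0.003] op 1.0024730436273703 0.0
-25.176904264192125
```

Emit:
{"method": "play_rows", "body": {
  "translation": [
    [0, 0, 0],
    [0, 0, 0],
    [0, 0, 0],
    [0, 0, 0],
    [0, 0, 0],
    [0, 0, 0],
    [0, 0, 0],
    [0, 0, 0]
  ],
  "delta_rot": [
    [0, 0, 0],
    [0, 0, 0],
    [0, 0, 0],
    [0, 0, 0],
    [0, 0, 0],
    [0, 0, 0],
    [0, 0, 0],
    [0, 0, 0]
  ],
  "grip": [-1, -1, -1, -1, -1, -1, -1, -1],
  "squeeze": 12
}}

```text
clock: 7.0
tool_pos: [0.4751, 0.0344, 0.1517]
eef_rot: [0.844, 0.536, 0.001, 0.001]
contact_force: [2.4, -1.6, -0.5]
opening: 0.159
finger_force: 12.0
```

```bash
python3 -c "
from h import *
print(az(st()))"
```

```text
t 7.0 pos [0.4751 0.0344 0.1517] R [[0.426, 0.905, 0.002], [0.905, -0.426, -0.001], [0.0, 0.002, -1.0]] q [-0.229  0.781  0.098  2.137 -0.296  0.234 -0.311] F [ 2.39 -1.55 -0.47] M [-0.225 -0.347  0.015] op 0.1589834006717402 11.999762373743579
-25.204469725037793
```

Emit:
{"method": "play_rows", "body": {
  "translation": [
    [0, 0.0005, 0],
    [0, 0, 0],
    [0, 0, 0],
    [0, 0, 0],
    [0, 0, 0],
    [0, 0, 0],
    [0, 0, 0],
    [0, 0, 0],
    [0, 0, 0],
    [0, 0, 0]
  ],
  "delta_rot": [
    [0, 0, 5.1],
    [0, 0, 5.1],
    [0, 0, 5.1],
    [0, 0, 5.1],
    [0, 0, 5.1],
    [0, 0, 5.1],
    [0, 0, 5.1],
    [0, 0, 5.1],
    [0, 0, 0],
    [0, 0, 0]
  ],
  "grip": [-1, -1, -1, -1, -1, -1, -1, -1, -1, -1]
}}

```text
clock: 8.25
tool_pos: [0.4754, 0.0342, 0.1517]
eef_rot: [0.978, 0.209, 0.001, 0.001]
contact_force: [2.5, -2.7, -2.8]
opening: 0.158
finger_force: 12.0
```

```bash
python3 -c "
from h import *
print(az(st()))"
```

```text
t 8.25 pos [0.4754 0.0342 0.1517] R [[0.913, 0.408, 0.002], [0.408, -0.913, -0.001], [0.001, 0.001, -1.0]] q [-0.301  0.793  0.218  2.14  -0.62   0.267 -0.695] F [ 2.49 -2.66 -2.85] M [-0.473 -0.424 -0.048] op 0.15778884363193296 11.999711219687015
-65.93077294263857
```

Emit:
{"method": "play_rows", "body": {
  "translation": [
    [0, 0, 0],
    [0, 0, 0],
    [0, 0, 0],
    [0, 0, 0],
    [0, 0, -0.02],
    [0, 0, -0.03],
    [0, 0, -0.03],
    [0, 0, -0.02],
    [0.0163, -0.0365, 0],
    [0.0163, -0.0365, 0],
    [0.0163, -0.0365, 0],
    [0.0163, -0.0365, 0],
    [0.0163, -0.0365, 0],
    [0, 0, 0]
  ],
  "delta_rot": [
    [0, 0, 0],
    [0, 0, 0],
    [0, 0, 0],
    [0, 0, 0],
    [0, 0, 0],
    [0, 0, 0],
    [0, 0, 0],
    [0, 0, 0],
    [0, 0, 0],
    [0, 0, 0],
    [0, 0, 0],
    [0, 0, 0],
    [0, 0, 0],
    [0, 0, 0]
  ],
  "grip": [1, 1, 1, 1, 1, 1, 1, 1, 1, 1, 1, 1, 1, 1]
}}

```text
clock: 10.0
tool_pos: [0.4739, 0.2385, 0.2511]
eef_rot: [0.977, 0.212, -0.0, -0.001]
contact_force: [-0.2, -0.9, 0.8]
opening: 1.001
finger_force: 0.0
```

```bash
cat > look.py <<'E'
from h import *
import sys
tag=sys.argv[1]; print(az(st()))
ax={'top':np.array([.4747,.0359]),'side':np.array([.4753,.0321])}
out=[]
N=240; t=(np.arange(N)+.5)*.0005-.06
X=-t[:,None]+0*t; Y=-t[None,:]+0*t[:,None]; rad=np.hypot(X,Y)
for n in ax:
    im=avg(n); np.save(f'pics/avg_{n}_{tag}.npy',im); c=ax[n]
    p=plan(n,im,c,.113); g=p.min(2)
    w=((g>120)&(rad<.03)).astype(np.uint8); nl,lab,stt,_=cv2.connectedComponentsWithStats(w)
    for k in range(1,nl):
        if 100<stt[k,4]<900:
            m=lab==k; P=np.c_[X[m],Y[m]]; mm=P.mean(0); d=np.linalg.svd(P-mm,full_matrices=False)[2][0]; d*=np.sign(d@mm)
            print(n,'blob',stt[k],'az',np.degrees(np.arctan2(d[1],d[0]))%360,'mean',np.round(mm,4),'off',d[0]*mm[1]-d[1]*mm[0])
    for z in (.053,.070,.113):
        q=np.clip(plan(n,im,c,z),0,255).astype(np.uint8)
        for a in (204,):
            d=-np.array([np.sin(np.radians(a)),np.cos(np.radians(a))]); 
            A=np.array([120,120]); 
            if z!=.070: cv2.line(q,tuple((A+d*84).astype(int)),tuple((A+d*110).astype(int)),(0,0,255),1)
        out.append(cv2.resize(q,(264,264)))
cv2.imwrite(f'pics/look_{tag}.png',np.vstack([np.hstack(out[:3]),np.hstack(out[3:])]))
E
python3 look.py a
```

```text
t 10.0 pos [0.4739 0.2385 0.2511] R [[0.911, 0.413, -0.001], [0.413, -0.911, 0.002], [-0.0, -0.002, -1.0]] q [-0.852  0.699  0.509  1.925 -0.543  0.656 -1.147] F [-0.21 -0.91  0.85] M [-0.025  0.168  0.052] op 1.0005789329021615 0.0
-65.57551719478712
side blob [ 65  80  11  16 103] az 336.57656396331055 mean [0.0149 0.0239] off 0.027918026629656187
side blob [ 81  97  16  14 143] az 63.31846908237654 mean [0.008  0.0158] off -9.147234680405378e-05
side blob [107 107  32  50 696] az 204.77841683509095 mean [-0.0057 -0.0017] off -0.0008793458514604116
side blob [122 158  43  22 506] az 288.4321728388665 mean [-0.0239 -0.0101] off -0.025894331469303613
```

View pics/look_a.png

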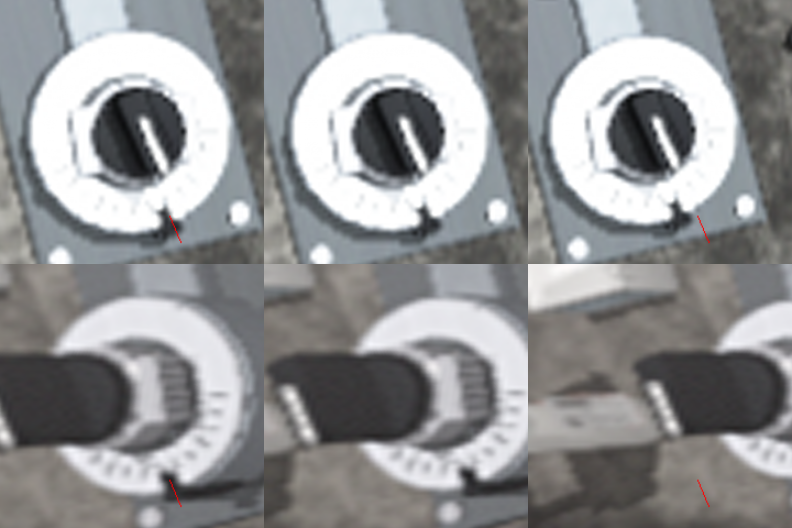

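The top view puts the tab (165,215) slightly clockwise of the red 204° mark, while the side view agrees better. I'll fit a rendered tab model, including its side faces and shadow, to both views.

```bash
cat > tabfit.py <<'E'
from h import *
from itertools import product
S=8
def setup(n,c,im):
    u0,v0=(proj(n,[[c[0]-.042,c[1]-.018,.05]])[0]-13).astype(int); return u0,v0,26
def hullmask(n,P,u0,v0,w):
    uv=(proj(n,P)-[u0,v0]+.5)*S
    m=np.zeros((w*S,w*S),np.uint8); cv2.fillConvexPoly(m,cv2.convexHull(np.round(uv).astype(np.int32)),1); return m
def down(m,w,s=.6): return cv2.GaussianBlur(cv2.resize(m.astype(np.float32),(w,w),interpolation=cv2.INTER_AREA),(0,0),s)
def box(a,c,z0=.048,r1=.051):
    d=-np.array([np.cos(a),np.sin(a)]); d=-d; e=np.array([-d[1],d[0]])
    return np.array([[*(c+d*r+e*y),z] for r in (.037,r1) for y in (-.003,.003) for z in (z0,.053)])
data={}
for n,ax0 in {'top':(.4747,.0359),'side':(.4753,.0321)}.items():
    im=np.load(f'pics/avg_{n}_a.npy').min(2); c=np.array(ax0); u0,v0,w=setup(n,c,im)
    disk=np.array([[c[0]+.044*np.cos(t),c[1]+.044*np.sin(t),.048] for t in np.arange(0,6.28,.05)])
    ring=np.array([[c[0]+.033*np.cos(t),c[1]+.033*np.sin(t),.048] for t in np.arange(0,6.28,.05)])
    sel=hullmask(n,disk,u0,v0,w)*(1-hullmask(n,ring,u0,v0,w)); 
    sel=cv2.resize(sel.astype(np.float32),(w,w),interpolation=cv2.INTER_AREA)>.9
    yy,xx=np.mgrid[:w,:w]; P=onz(n,np.c_[xx.ravel()+u0,yy.ravel()+v0],.048)[:,:2]-c
    an=np.degrees(np.arctan2(P[:,1],P[:,0])).reshape(w,w)%360; sel&=abs(an-203)<14
    data[n]=(c,u0,v0,w,sel,im[v0:v0+w,u0:u0+w])
def cost(n,a,sh):
    c,u0,v0,w,sel,I=data[n]; B=box(a,c); m=hullmask(n,B,u0,v0,w)
    cols=[np.ones(sel.sum()),down(m,w)[sel]]
    if sh is not None:
        Sx=B.copy(); h=Sx[:,2]-.048; Sx[:,0]+=h*sh[0]; Sx[:,1]+=h*sh[1]; Sx[:,2]=.048
        s=hullmask(n,Sx,u0,v0,w)*(1-m); cols.append(down(s,w)[sel])
    A=np.array(cols).T; y=I[sel]; x=np.linalg.lstsq(A,y,rcond=None)[0]; return ((y-A@x)**2).mean(),x
az_=np.radians(np.arange(194,213,.5))
for n in data:
    k=[(cost(n,a,None)[0],np.degrees(a)) for a in az_]; print(n,'noshadow',min(k),data[n][4].sum())
    k=sorted((cost(n,a,s)[0],round(np.degrees(a),1),s) for a in az_ for s in product((-1,-.5,0,.5,1),repeat=2)); print(n,[(round(float(x[0]),1),float(x[1]),x[2]) for x in k[:6]])
k=sorted((sum(cost(n,a,s)[0]/v for n,v in (('top',100),('side',100))),round(np.degrees(a),1),s) for a in az_ for s in product((-1,-.5,0,.5,1),repeat=2)); print('joint',[(round(float(x[0]),3),float(x[1]),x[2]) for x in k[:8]])
E
python3 tabfit.py
```

```text
top noshadow (np.float64(546.3863825093429), np.float64(202.0)) 39
top [(265.0, 209.0, (-0.5, 0.5)), (282.7, 194.0, (0, -1)), (308.3, 209.5, (-0.5, 0.5)), (313.5, 209.5, (-1, 0.5)), (320.9, 208.5, (-0.5, 0.5)), (341.3, 210.5, (-0.5, 1))]
side noshadow (np.float64(728.7422905064573), np.float64(200.5)) 35Traceback (most recent call last):
  File "tabfit.py", line 33, in <module>
    k=sorted((cost(n,a,s)[0],round(np.degrees(a),1),s) for a in az_ for s in product((-1,-.5,0,.5,1),repeat=2)); print(n,[(round(float(x[0]),1),float(x[1]),x[2]) for x in k[:6]])
  File "tabfit.py", line 33, in <genexpr>
    k=sorted((cost(n,a,s)[0],round(np.degrees(a),1),s) for a in az_ for s in product((-1,-.5,0,.5,1),repeat=2)); print(n,[(round(float(x[0]),1),float(x[1]),x[2]) for x in k[:6]])
              ~~~~^^^^^^^
  File "tabfit.py", line 28, in cost
    s=hullmask(n,Sx,u0,v0,w)*(1-m); cols.append(down(s,w)[sel])
      ~~~~~~~~^^^^^^^^^^^^^^
  File "tabfit.py", line 7, in hullmask
    uv=(proj(n,P)-[u0,v0]+.5)*S
        ~~~~^^^^^
  File "h.py", line 9, in proj
    K,k,e,q=cal(n); p=(np.atleast_2d(P)-e)@rotm(q); x=p[:,0]/-p[:,2]; y=-p[:,1]/-p[:,2]
            ~~~^^^
  File "h.py", line 5, in cal
    c=r.get_calibration(n); return np.array(c['intrinsics']),c['k1'],np.array(c['eye']),np.array(c['rotation'])
ValueError: time passes only in moves, steps and waits
```

Run:
```python
from h import *
ax={'top':np.array([.4747,.0359]),'side':np.array([.4753,.0321])}
out=[]
for n in ax:
    for k in range(4):
        r.snapshot(n)
        for t in ('index_tab','index_tip','knob_nose'):
            for d in r.look_for(n,t)[:1]:
                p=np.array(d['point']); v=p[:2]-ax[n]; print(n,t,round(d['confidence'],2),np.round(p,4),'r',round(np.linalg.norm(v),4),'az',round(np.degrees(np.arctan2(v[1],v[0]))%360,1))
    q=plan(n,np.load(f'pics/avg_{n}_a.npy'),ax[n],.053,res=.0002)[430:600,280:480]
    q=np.clip(q,0,255).astype(np.uint8); q=cv2.resize(q,None,fx=2,fy=2)
    for a,col in ((200,(255,0,0)),(202,(0,200,0)),(204,(0,0,255))):
        d=-np.array([np.sin(np.radians(a)),np.cos(np.radians(a))]); A=np.array([300,300])-[280,430]
        for r0,r1 in ((.030,.036),(.054,.058)): cv2.line(q,tuple((2*(A+d*r0/.0002)).astype(int)),tuple((2*(A+d*r1/.0002)).astype(int)),col,1)
    out.append(q)
cv2.imwrite('pics/tab.png',np.hstack(out))
```

```text
top index_tab 0.71 [0.5357 0.0539 0.0257] r 0.0636 az 16.4
top knob_nose 0.78 [0.4723 0.034  0.0843] r 0.0031 az 218.4
top index_tab 0.41 [0.4576 0.1567 0.0983] r 0.122 az 98.1
top knob_nose 0.92 [0.473  0.0349 0.0815] r 0.002 az 210.5
top index_tab 0.49 [0.4747 0.0363 0.0829] r 0.0004 az 90.0
top knob_nose 0.76 [0.4727 0.0352 0.0821] r 0.0021 az 199.3
top index_tab 0.33 [0.477  0.0464 0.072 ] r 0.0107 az 77.6
top knob_nose 0.75 [0.4748 0.0363 0.0797] r 0.0004 az 76.0
side index_tip 0.51 [0.4276 0.0156 0.051 ] r 0.0505 az 199.1
side knob_nose 0.73 [0.4757 0.024  0.0961] r 0.0081 az 272.8
side index_tab 0.48 [0.4321 0.0078 0.0487] r 0.0496 az 209.4
side knob_nose 0.78 [0.4774 0.0231 0.0951] r 0.0092 az 283.1
side index_tab 0.52 [0.4327 0.0125 0.0483] r 0.0469 az 204.7
side index_tip 0.48 [0.4275 0.0146 0.0545] r 0.0509 az 200.1
side knob_nose 0.65 [0.4756 0.0254 0.0945] r 0.0067 az 272.6
```

View pics/tab.png

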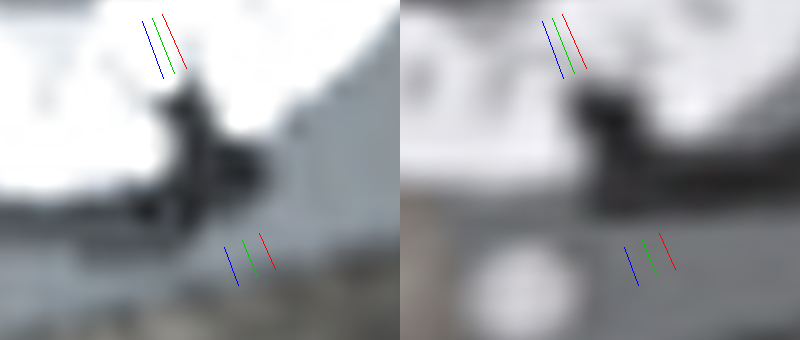

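The tip is pointed, and the views bracket the tab at about 202.5°. I'll regrip and trim the knob by about 1.5° clockwise.

Emit:
{"method": "play_rows", "body": {
  "translation": [
    [-0.0166, 0.0374, 0],
    [-0.0166, 0.0374, 0],
    [-0.0166, 0.0374, 0],
    [-0.0166, 0.0374, 0],
    [-0.0166, 0.0374, 0],
    [0, 0, 0],
    [0, 0, 0.03],
    [0, 0, 0.03],
    [0, 0, 0.02],
    [0, 0, 0.02],
    [0, 0, 0],
    [0, 0, 0],
    [0, 0, 0],
    [0, 0, 0],
    [0, 0, 0],
    [0, 0, 0],
    [0, 0, 0],
    [0, 0, 0]
  ],
  "delta_rot": [
    [0, 0, 0],
    [0, 0, 0],
    [0, 0, 0],
    [0, 0, 0],
    [0, 0, 0],
    [0, 0, 0],
    [0, 0, 0],
    [0, 0, 0],
    [0, 0, 0],
    [0, 0, 0],
    [0, 0, 0],
    [0, 0, 0],
    [0, 0, 0],
    [0, 0, 0],
    [0, 0, 0],
    [0, 0, 1.5],
    [0, 0, 0],
    [0, 0, 0]
  ],
  "grip": [1, 1, 1, 1, 1, 1, 1, 1, 1, 1, -1, -1, -1, -1, -1, -1, -1, -1]
}}

```text
clock: 14.45
tool_pos: [0.4741, 0.0328, 0.1517]
eef_rot: [0.98, 0.197, -0.001, -0.003]
contact_force: [-3.2, 6.3, 3.1]
opening: 0.159
finger_force: 12.0
```

```bash
python3 -c "
from h import *
print(az(st()))"
```

```text
t 14.45 pos [0.4741 0.0328 0.1517] R [[0.922, 0.386, -0.003], [0.386, -0.922, 0.005], [-0.001, -0.006, -1.0]] q [-0.3    0.794  0.226  2.141 -0.649  0.276 -0.684] F [-3.22  6.35  3.13] M [1.325 0.601 0.012] op 0.15939242293129055 12.000345342967194
-67.2898597944219
```

Emit:
{"method": "play_rows", "body": {
  "translation": [
    [0, 0, 0],
    [0, 0, 0],
    [0, 0, 0],
    [0, 0, 0],
    [0, 0, -0.02],
    [0, 0, -0.03],
    [0, 0, 0],
    [0, 0, 0],
    [0, 0, 0],
    [0, 0, 0],
    [0, 0, 0],
    [0, 0, 0],
    [0, 0, 0],
    [0, 0, 0],
    [0, 0, 0],
    [0, 0, 0],
    [0, 0, 0],
    [0, 0, 0],
    [0, 0, 0],
    [0, 0, 0]
  ],
  "delta_rot": [
    [0, 0, 0],
    [0, 0, 0],
    [0, 0, 0],
    [0, 0, 0],
    [0, 0, 0],
    [0, 0, 0],
    [0, 0, -10.4],
    [0, 0, -10.4],
    [0, 0, -10.4],
    [0, 0, -10.4],
    [0, 0, -10.4],
    [0, 0, -10.4],
    [0, 0, -10.4],
    [0, 0, -10.4],
    [0, 0, -10.4],
    [0, 0, -10.4],
    [0, 0, -10.4],
    [0, 0, -10.4],
    [0, 0, -10.4],
    [0, 0, -10.4]
  ],
  "grip": [1, 1, 1, 1, 1, 1, 1, 1, 1, 1, 1, 1, 1, 1, 1, 1, 1, 1, 1, 1]
}}

```text
clock: 16.95
tool_pos: [0.4751, 0.0296, 0.2017]
eef_rot: [0.101, 0.995, -0.0, -0.0]
contact_force: [-0.7, 0.9, -0.6]
opening: 0.999
finger_force: 0.0
```

```bash
python3 -c "
from h import *
print(az(st()))"
```

```text
t 16.95 pos [0.4751 0.0296 0.2017] R [[-0.98, 0.2, -0.0], [0.2, 0.98, -0.0], [0.0, -0.0, -1.0]] q [ 0.006  0.682 -0.263  2.098  0.423  0.412  0.777] F [-0.74  0.86 -0.65] M [ 0.003 -0.028 -0.032] op 0.9988298007515786 0.0
78.43400716924506
```

Emit:
{"method": "play_rows", "body": {
  "translation": [
    [0, 0.004, 0],
    [0, 0, 0],
    [0, 0, 0],
    [0, 0, 0.02],
    [0, 0, 0.02],
    [0, 0, 0.02],
    [0, 0, 0.02],
    [0, 0, 0]
  ],
  "delta_rot": [
    [0, 0, -9.8],
    [0, 0, -9.8],
    [0, 0, 0],
    [0, 0, 0],
    [0, 0, 0],
    [0, 0, 0],
    [0, 0, 0],
    [0, 0, 0]
  ],
  "grip": [1, 1, 1, 1, 1, 1, 1, 1]
}}

```text
clock: 17.95
tool_pos: [0.4754, 0.0337, 0.1208]
eef_rot: [-0.066, 0.998, -0.001, -0.001]
contact_force: [0.4, -0.1, 0.5]
opening: 1.002
finger_force: 0.0
```

```bash
python3 -c "
from h import *
print(az(st()))"
```

```text
t 17.95 pos [0.4754 0.0337 0.1208] R [[-0.991, -0.132, -0.002], [-0.132, 0.991, -0.001], [0.002, -0.001, -1.0]] q [-0.058  0.84  -0.179  2.135  0.651  0.222  0.886] F [ 0.43 -0.09  0.45] M [ 0.032 -0.043 -0.005] op 1.00168851403321 0.0
97.59753002859135
```

Emit:
{"method": "play_rows", "body": {
  "translation": [
    [0, 0, 0],
    [0, 0, 0],
    [0, 0, 0],
    [0, 0, 0],
    [0, 0, 0],
    [0, 0, 0]
  ],
  "delta_rot": [
    [0, 0, 0],
    [0, 0, 0],
    [0, 0, 0],
    [0, 0, 0],
    [0, 0, 0],
    [0, 0, 0]
  ],
  "grip": [-1, -1, -1, -1, -1, -1],
  "squeeze": 40
}}

```text
clock: 18.7
tool_pos: [0.4762, 0.034, 0.1221]
eef_rot: [-0.067, 0.998, 0.0, 0.0]
contact_force: [-0.9, 0.4, 6.1]
opening: 0.63
finger_force: 39.9
```

```bash
python3 -c "
from h import *
print(az(st()))"
```

```text
t 18.7 pos [0.4762 0.034  0.1221] R [[-0.991, -0.134, 0.001], [-0.134, 0.991, 0.0], [-0.001, 0.0, -1.0]] q [-0.057  0.837 -0.181  2.134  0.652  0.222  0.887] F [-0.85  0.45  6.05] M [ 0.096  0.086 -0.031] op 0.6297476618438115 39.90483283996582
97.72186687257692
```

Emit:
{"method": "play_rows", "body": {
  "translation": [
    [0, 0, 0],
    [0, 0, 0],
    [0, 0, 0],
    [0, 0, 0],
    [0, 0, 0]
  ],
  "delta_rot": [
    [0, 0, 5],
    [0, 0, 5],
    [0, 0, 5],
    [0, 0, 5],
    [0, 0, 0]
  ],
  "grip": [-1, -1, -1, -1, -1],
  "squeeze": 50
}}

```text
clock: 19.32
tool_pos: [0.4762, 0.0336, 0.1222]
eef_rot: [0.108, 0.994, -0.0, 0.0]
contact_force: [-0.4, -0.1, 5.5]
opening: 0.627
finger_force: 49.9
```

```bash
cat > m.py <<'E'
from h import *
s=r.get_state(); print('az',round(az(s),2),'t',s['clock'],'F',np.round(s['contact_force'],2),'M',np.round(s['moment'],3),'pos',np.round(s['tool_pos'],4),'q7',round(s['q'][6],2),s['opening'],s['finger_force'])
E
python3 m.py
```

```text
az 77.65 t 19.325 F [-0.41 -0.13  5.49] M [-0.038  0.089 -0.011] pos [0.4762 0.0336 0.1222] q7 0.7 0.6269658499862589 49.90384519100189
```

Emit:
{"method": "play_rows", "body": {
  "translation": [
    [0, 0, 0],
    [0, 0, 0],
    [0, 0, 0]
  ],
  "delta_rot": [
    [0, 0, 3],
    [0, 0, 3],
    [0, 0, 0]
  ],
  "grip": [-1, -1, -1]
}}

```text
clock: 19.7
tool_pos: [0.4762, 0.0335, 0.1222]
eef_rot: [0.159, 0.987, -0.0, 0.0]
contact_force: [-1.0, -1.2, 6.1]
opening: 0.629
finger_force: 49.9
```

```bash
python3 m.py
```

```text
az 71.67 t 19.7 F [-0.96 -1.24  6.09] M [-0.106  0.062 -0.003] pos [0.4762 0.0335 0.1222] q7 0.64 0.6286160012223081 49.90373253822327
```

Emit:
{"method": "play_rows", "body": {
  "translation": [
    [0, 0, 0],
    [0, 0, 0],
    [0, 0, 0]
  ],
  "delta_rot": [
    [0, 0, 3],
    [0, 0, 3],
    [0, 0, 0]
  ],
  "grip": [-1, -1, -1]
}}

```text
clock: 20.08
tool_pos: [0.4762, 0.0334, 0.1221]
eef_rot: [0.211, 0.978, -0.0, 0.0]
contact_force: [0.3, -0.5, 6.1]
opening: 0.629
finger_force: 49.9
```

```bash
python3 m.py
```

```text
az 65.66 t 20.075 F [ 0.33 -0.46  6.07] M [-0.114  0.061 -0.058] pos [0.4762 0.0334 0.1221] q7 0.58 0.6292496736396033 49.9039363861084
```

Emit:
{"method": "play_rows", "body": {
  "translation": [
    [0, 0, 0],
    [0, 0, 0],
    [0, 0, 0]
  ],
  "delta_rot": [
    [0, 0, 3],
    [0, 0, 3],
    [0, 0, 0]
  ],
  "grip": [-1, -1, -1]
}}

```text
clock: 20.45
tool_pos: [0.4761, 0.0333, 0.1222]
eef_rot: [0.262, 0.965, -0.0, 0.0]
contact_force: [-1.0, -0.9, 5.7]
opening: 0.631
finger_force: 49.9
```

```bash
python3 m.py
```

```text
az 59.65 t 20.45 F [-0.97 -0.89  5.75] M [-0.191  0.083 -0.033] pos [0.4761 0.0333 0.1222] q7 0.53 0.6307434241158844 49.90397036075592
```

Emit:
{"method": "play_rows", "body": {
  "translation": [
    [0, 0, 0],
    [0, 0, 0],
    [0, 0, 0]
  ],
  "delta_rot": [
    [0, 0, 3],
    [0, 0, 3],
    [0, 0, 0]
  ],
  "grip": [-1, -1, -1]
}}

```text
clock: 20.82
tool_pos: [0.4761, 0.0332, 0.1222]
eef_rot: [0.312, 0.95, -0.0, 0.0]
contact_force: [-0.5, -1.6, 6.0]
opening: 0.627
finger_force: 49.9
```

```bash
python3 m.py
```

```text
az 53.65 t 20.825 F [-0.46 -1.63  5.99] M [-0.219  0.109 -0.013] pos [0.4761 0.0332 0.1222] q7 0.47 0.6268084395151828 49.904043674468994
```

Emit:
{"method": "play_rows", "body": {
  "translation": [
    [0, 0, 0],
    [0, 0, 0],
    [0, 0, 0]
  ],
  "delta_rot": [
    [0, 0, 3],
    [0, 0, 3],
    [0, 0, 0]
  ],
  "grip": [-1, -1, -1]
}}

```text
clock: 21.2
tool_pos: [0.476, 0.0331, 0.1222]
eef_rot: [0.361, 0.932, -0.0, 0.0]
contact_force: [0.3, -1.5, 6.7]
opening: 0.632
finger_force: 49.9
```

```bash
python3 m.py
```

```text
az 47.64 t 21.2 F [ 0.26 -1.46  6.72] M [-0.306  0.071 -0.002] pos [0.476  0.0331 0.1222] q7 0.42 0.632373607451099 49.90406155586243
```

Emit:
{"method": "play_rows", "body": {
  "translation": [
    [0, 0, 0],
    [0, 0, 0],
    [0, 0, 0]
  ],
  "delta_rot": [
    [0, 0, 3],
    [0, 0, 3],
    [0, 0, 0]
  ],
  "grip": [-1, -1, -1]
}}

```text
clock: 21.58
tool_pos: [0.4759, 0.033, 0.1221]
eef_rot: [0.409, 0.913, -0.001, 0.0]
contact_force: [-1.1, -1.5, 6.5]
opening: 0.629
finger_force: 50.0
```

```bash
python3 m.py
```

```text
az 41.74 t 21.575 F [-1.06 -1.54  6.52] M [-0.392  0.17   0.361] pos [0.4759 0.033  0.1221] q7 0.37 0.6290077108862854 50.02934217453003
```

Emit:
{"method": "play_rows", "body": {
  "translation": [
    [0, 0, 0],
    [0, 0, 0],
    [0, 0, 0],
    [0, 0, 0]
  ],
  "delta_rot": [
    [0, 0, 2],
    [0, 0, 2],
    [0, 0, 1],
    [0, 0, 0]
  ],
  "grip": [-1, -1, -1, -1]
}}

```text
clock: 22.08
tool_pos: [0.4759, 0.033, 0.1222]
eef_rot: [0.448, 0.894, -0.001, 0.0]
contact_force: [-0.6, -2.6, 6.3]
opening: 0.63
finger_force: 50.1
```

```bash
python3 m.py; python3 m.py
```

```text
az 36.82 t 22.075 F [-0.56 -2.55  6.27] M [-0.576  0.077  0.641] pos [0.4759 0.033  0.1222] q7 0.32 0.629803410691715 50.129422545433044
az 36.82 t 22.075 F [-0.56 -2.55  6.27] M [-0.576  0.077  0.641] pos [0.4759 0.033  0.1222] q7 0.32 0.629803410691715 50.129422545433044
```

Emit:
{"method": "play_rows", "body": {
  "translation": [
    [0, 0, 0],
    [0, 0, 0],
    [0, 0, 0]
  ],
  "delta_rot": [
    [0, 0, 1],
    [0, 0, 0.7],
    [0, 0, 0]
  ],
  "grip": [-1, -1, -1]
}}

```text
clock: 22.45
tool_pos: [0.4758, 0.033, 0.1221]
eef_rot: [0.461, 0.888, -0.001, 0.0]
contact_force: [-1.1, -2.1, 6.4]
opening: 0.63
finger_force: 50.2
```

```bash
python3 m.py
```

```text
az 35.14 t 22.45 F [-1.05 -2.1   6.38] M [-0.568  0.093  0.709] pos [0.4758 0.033  0.1221] q7 0.31 0.6295473278106505 50.167425870895386
```

Emit:
{"method": "play_rows", "body": {
  "translation": [
    [0, 0, 0],
    [0, 0, 0],
    [0, 0, 0],
    [0, 0, 0],
    [0, 0, -0.02],
    [0, 0, -0.03],
    [0, 0, -0.03],
    [0, 0, -0.03],
    [0, 0, -0.02],
    [0.0327, 0.023, 0],
    [0.0327, 0.023, 0],
    [0.0327, 0.023, 0],
    [0.0327, 0.023, 0],
    [0.0327, 0.023, 0],
    [0, 0, 0]
  ],
  "delta_rot": [
    [0, 0, 0],
    [0, 0, 0],
    [0, 0, 0],
    [0, 0, 0],
    [0, 0, 0],
    [0, 0, 0],
    [0, 0, 0],
    [0, 0, 0],
    [0, 0, 0],
    [0, 0, 0],
    [0, 0, 0],
    [0, 0, 0],
    [0, 0, 0],
    [0, 0, 0],
    [0, 0, 0]
  ],
  "grip": [1, 1, 1, 1, 1, 1, 1, 1, 1, 1, 1, 1, 1, 1, 1]
}}

```text
clock: 24.32
tool_pos: [0.4756, 0.2378, 0.2516]
eef_rot: [0.459, 0.889, 0.001, -0.001]
contact_force: [0.5, 0.0, -0.8]
opening: 1.002
finger_force: 0.0
```

```bash
python3 look.py b
```

```text
t 24.325 pos [0.4756 0.2378 0.2516] R [[-0.579, 0.815, 0.0], [0.815, 0.579, 0.003], [0.002, 0.002, -1.0]] q [-0.52   0.639 -0.048  1.906  0.047  0.597  0.02 ] F [ 0.46  0.02 -0.8 ] M [-0.06   0.075 -0.013] op 1.001885542308387 0.0
35.37696691564999
side blob [110  60  50  18 557] az 259.0522391755535 mean [ 0.0253 -0.0063] off 0.026064132684332487
side blob [ 63  80  13  22 128] az 330.74572930951746 mean [0.0138 0.0247] off 0.028289644770607726
side blob [ 84  96  13  16 122] az 32.779155848220825 mean [0.0082 0.015 ] off 0.00812274837716166
```

View pics/look_b.png

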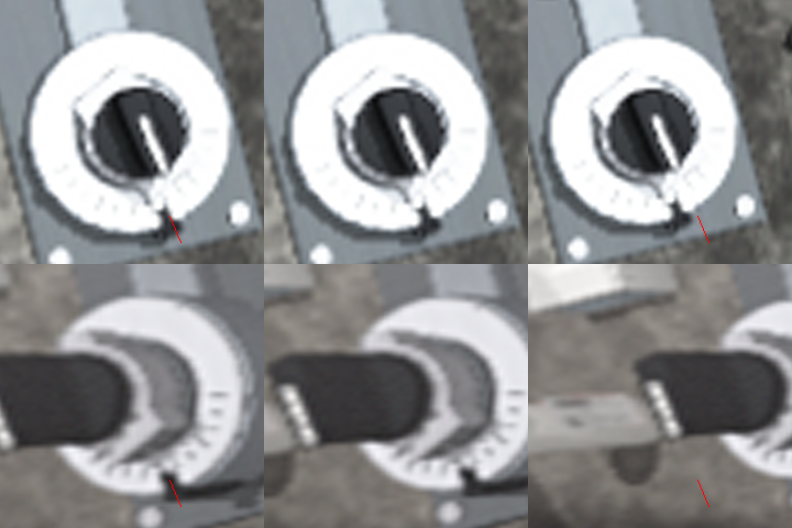

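The ring has turned (ear now upper left at about (90,100)) and the nose stripe still points at the tab near (165,215). I'll check the stripe angle numerically.

```bash
python3 - <<'E'
from h import *
from scipy.ndimage import map_coordinates
c=np.array([.4747,.0359])
for f in ('','_a','_b'):
    p=plan('top',np.load(f'pics/avg_top{f}.npy'),c,.113).min(2)
    # ridge: brightness centroid in azimuth at radii 4..12 mm after offset search
    best=[]
    for a in np.radians(np.arange(195,255,.25)):
        for o in np.arange(-.004,.0041,.0005):
            t=np.arange(.001,.016,.0005); x=t*np.cos(a)-o*np.sin(a); y=t*np.sin(a)+o*np.cos(a)
            f_=lambda e:map_coordinates(p,[120-(x-e*np.sin(a))/.0005,120-(y+e*np.cos(a))/.0005],order=1).mean()
            best.append((2*f_(0)-f_(.004)-f_(-.004),np.degrees(a),o))
    print(f,max(best))
E
python3 m.py
```

```text
(np.float32(419.05942), np.float64(246.25), np.float64(0.0))
_a (np.float32(414.3187), np.float64(205.75), np.float64(0.0))
_b (np.float32(411.4213), np.float64(204.75), np.float64(0.0))
az 35.0 t 24.925 F [0.48 0.1  0.23] M [ 0.02   0.009 -0.012] pos [0.4764 0.2334 0.2517] q7 0.02 0.9996796680491515 0.0
```

```bash
python3 -c "
from h import *
print(r.finish_job())"
```

```text
the job is handed in; nothing more can be done
None
```

The knob nose is on the index tab to within about 2° by my image measurements, the lock ring bit and read 0.71 N m before I let go, the arm touched nothing else as far as the force readings show, and the job is handed in at about 25 s (no verdict was returned).

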